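# Slacken the recessed clamp screw of a food guard

## Task

Take the T-handled hex key out of its wooden block, put it into the deep hole of the food guard's metal foot and, pressing only lightly, turn it until it drops into the screw's hidden six-sided socket. Then slacken the screw anticlockwise (seen from above) until it comes up against its stop, without straining it, and leave the key standing in the screw. Leave the other things on the table where they are.

Things in the scene. Friction and masses are not known exactly. Their poses are not given: they have to be found in the camera images.
- key_handle (a point): Centre of the key's black crossbar. The crossbar is 90 mm long (x axis of this point), 18 mm thick (y) and 22 mm tall (z, up); the steel hexagonal shaft runs 110 mm straight down from the middle of its underside. Whole key 0.3 kg. It starts upright, standing loosely in the block's hole; lift it 45 mm to clear the block.
- key_tip (a point): Middle of the shaft's lower end, 121 mm below the centre of the crossbar. The hexagon is 17 mm across flats (19.6 mm across corners), with two opposite corners in line with the crossbar; its end is chamfered by 0.5 mm.
- block: Fixed dark wooden block, 70 x 70 x 50 mm tall; origin at the middle of its underside. A round hole of 22 mm, 40 mm deep, in the middle of its top holds the key.
- mouth (a point): Centre of the mouth of the upright hole in the guard's fixed metal foot, 54 mm above the table; z up. A funnel 33 mm wide at the mouth, 20.8 mm wide from 8 mm depth on. The screw's flat top lies 18 mm below the mouth: a misaligned key stops there and must not be forced: keep the push under about 15 N. A seated tip stands 30 mm below the mouth. If it catches 2 to 5 mm into the screw and drags it round, it is just past the fit: turn back a little.
- foot: The guard's fixed metal foot; origin under the hole's axis, z up. Clamp block round the hole 80 x 80 mm, 46 mm tall. Along its -y axis stand a post (56 mm wide at its foot, 0.33 m tall, its axis 150 mm from the hole's) and beyond it a clear upright panel.
- screw (a joint): Turn of the clamp screw in rad, growing anticlockwise seen from above; starts at 1.3 to 1.6, firm stop at 2.2. It turns stiffly (0.12 N m) and stays where left; over about 0.7 N m strains the stop. Its six-sided socket is 17.6 mm across flats and 12 mm deep; how the flats lie is unknown and no reading gives it. It repeats every 60 degrees and takes the key within about 4 degrees.
- shaker: Bystander: steel shaker, 38 mm wide, 70 mm tall; origin under its middle.
- dip_bowl: Bystander: white dip bowl, 72 mm wide, 40 mm tall; origin under its middle.
- sauce_bottle: Bystander: brown sauce bottle, 60 mm wide, 160 mm tall; origin under its middle.
- spatula: Bystander: spatula lying flat; origin under its middle.
- cup: Bystander: paper cup, 72 mm wide, 90 mm tall; origin under its middle.
- spice_jar: Bystander: glass jar, 50 mm wide, 80 mm tall; origin under its middle.
- lid_knob_box: Bystander: small cardboard box, 70 x 50 x 35 mm; origin under its middle.
- key: The whole key; origin at the middle of its lower end (the tip), z up along the shaft, x along the crossbar. While it is only partly caught it can drag the screw round; the screw must not get to its stop before the key is fully home, so it is safer to feel for the socket turning clockwise.
Mind the look-alikes: they are no part of the job. What is shaped like the key but blue is not meant.

How it is judged:
By the outcome, as a careful person would: the job done as asked, in the order asked, and still so for the second after the job is handed in, with the robot touching nothing.
It also fails if it takes over 54 s, if anything falls off the work surface, if the arm or the gripper's body presses on something with over 40 N, if the wrist force passes 120 N, or if a joint passes its speed limit or range.

## Robot

A 6-joint arm with a two-finger parallel gripper is mounted at the origin on the work surface. World frame = base frame: x ahead of the robot, y to its left, z up, the work surface at z = 0. Lengths are in mm, angles in degrees, forces in N, time in s.
With the tool pointing down it reaches from about 400 to 925 mm from the base axis. Payload 12.5 kg.
Tool frame: the origin (TCP) lies between the finger pads; the fingertips stand 11 mm ahead of it and the grasp point (between the pads) lies 8 mm behind it; y points along the fingers, x is the direction in which the jaws open and shut, and the axes are right-handed (so a half turn about y gives the same grasp; the last joint's range is limited). The gripper opens to 95 mm and grips with 3 to 60 N. Pads are 20 mm wide; open, the fingers measure 119 mm over their backs; the gripper's body (75 mm by 180 mm) begins 59 mm behind the grasp point.
Start: joints at [65.97, 28.126, 89.318, -0, 62.55, -6.05], TCP at [192.905, 594.502, 225.661] pointing down, gripper open.
Joint ranges: [-177.58, 177.58], [-47.91, 125.51], [2.72, 160], [-65.01, 245.01], [3.68, 167.84], [-153.87, 153.87]. Speed limits (degrees/s): [127.2, 127.2, 159.86, 180, 180, 180].

## Interface

Orientations are given as [roll, pitch, yaw] about the fixed x, y, z axes, in that order (R = Rz(yaw) Ry(pitch) Rx(roll)).
In Python, from plant import r gives the robot as it stands.
- The arm moves only by the tool arm_command, never from a script. Its arguments are lists of equal length, an entry for each row: "fingers": the opening, from 0 (shut) to 1 (fully open); "xyz": the shift along the world's x, y, z in units of 40 mm (1.0 is 40 mm), a list of three; "rotation": the turn, a rotation vector about the world's x, y, z in units of 5 degrees (1.0 is 5 degrees), a list of three. In form: {"fingers": [fingers, ...], "xyz": [[dx, dy, dz], ...], "rotation": [[wx, wy, wz], ...]}. A call has exactly 10 rows; each row shifts and turns the commanded pose from where the row before left it; what a row does not reach is not made up. A row lasts 1/12 s, in which the tool goes at most 41.7 mm and 7.16 degrees, less where a joint would pass 70% of its speed; a pose out of reach is approached as far as the arm can. A call is refused whole if a number of a shift passes 1 or a number of a turn 1, either way. A call with a gripper value outside its range is refused whole. The fingers move at their own pace and stop on an object; the grip force is fixed at half the most. Time passes only in rows, so rows that do not move let the fingers close, or fill a call up. It gives the time, the measured TCP pose, the force and the opening at its end, in the units of the state.
- r.state(): the state, without advancing time (a new reading comes with each control period).
- r.camera(name): name is "scene" or "top"; returns a dict with "img" (400x640x3 uint8, red, green, blue), "intrinsics" (3x3 intrinsics, pixels), "distortion" ([k1, k2, p1, p2, k3] as OpenCV has them; the pictures are not rectified), "rvec" (rotation vector, rad) and "tvec" (3), from world to camera coordinates, as OpenCV has them. Camera axes: x right, y down, z forward; pixel columns grow to the right and rows downward; lengths in mm; the calibration is good to about 2 mm. A picture is of the moment at which its call begins. There is no depth.
- r.job_done(): hands the job in, once; it reports no verdict.
The state is a dict: "time_s": time; "q": joint angles; "qd": joint speeds; "tau": joint torques, N m; "tool_pos": TCP position; "tcp_rot": TCP orientation; "ft_force": force on the tool from outside, world axes, zero at the start; "wrist_torque": the same for the moment, N m; "opening": finger opening in mm.
Only numpy, scipy, OpenCV 4.12 (cv2) and the standard library are available. Lean on these libraries where they do the work, as an engineer would, in place of code of your own. Each camera call takes 0.05 s, during which the arm holds its last target.

## Working session

There is one attempt and no reset: what is moved stays moved. The work goes in short steps, Python scripts to look and compute and a tool call to move; the robot and the scene stay as the last step left them, time stands still between calls to the robot, and variables do not carry over. Pictures are saved under pics/ and viewed, and the job is handed in when it is done.

Besides the shell and the picture viewer there is one more tool, called after "Emit:" as name(argument=value, ...), one argument or row to a line, values as JSON. arm_command: Moves the arm, as the interface text tells. Its arguments: {"type":"object","properties":{"fingers":{"type":"array","items":{"type":"number"}},"xyz":{"type":"array","items":{"type":"array","items":{"type":"number"}}},"rotation":{"type":"array","items":{"type":"array","items":{"type":"number"}}}},"required":["fingers","xyz","rotation"]}

```bash
mkdir -p pics; ls; python3 - <<'E'
from plant import r
import cv2,pickle
s=r.state();print(s)
for n in("scene","top"):
    c=r.camera(n);pickle.dump(c,open(n+"0.pkl","wb"));cv2.imwrite(f"pics/{n}0.png",c["img"][:,:,::-1]);print(c["intrinsics"],c["distortion"],c["rvec"],c["tvec"])
E
```

```text
pics
{'time_s': 0.0, 'q': array([ 6.59712684e+01,  2.81635589e+01,  8.93493705e+01,  4.06863868e-04,
        6.25499115e+01, -6.04933259e+00]), 'qd': array([ 0.08092201,  0.07225398, -0.01778457,  0.02787347, -0.09955012,
        0.00083498]), 'tau': array([-2.90706012e-03, -6.12637424e+01, -2.58185649e+01,  6.91408035e-02,
        4.81880992e-02, -6.91592413e-05]), 'tool_pos': array([192.79380198, 594.28131453, 225.07266369]), 'tcp_rot': array([-8.99930187e+01,  6.24529466e-02,  7.20204171e+01]), 'ft_force': array([-0.00882567,  0.20326234,  0.07262577]), 'wrist_torque': array([ 0.00208071,  0.07670378, -0.02416641]), 'opening': 94.87972345675024}
[[492.67806293   0.         314.57036109]
 [  0.         492.67806293 201.54267557]
 [  0.           0.           1.        ]] [-0.12771144  0.          0.          0.          0.        ] [ 2.37771608  0.7810765  -0.27678426] [-391.94065307 -180.68865891 1466.85741498]
[[400.62470001   0.         315.22250301]
 [  0.         400.62470001 200.667633  ]
 [  0.           0.           1.        ]] [0.02874148 0.         0.         0.         0.        ] [ 2.10642643 -2.13979787  0.18921784] [  4.51463052 517.44579858 977.89277931]
```

View pics/scene0.png

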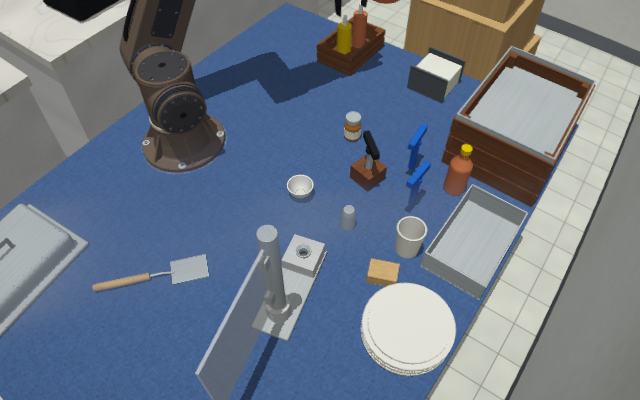

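View pics/top0.png

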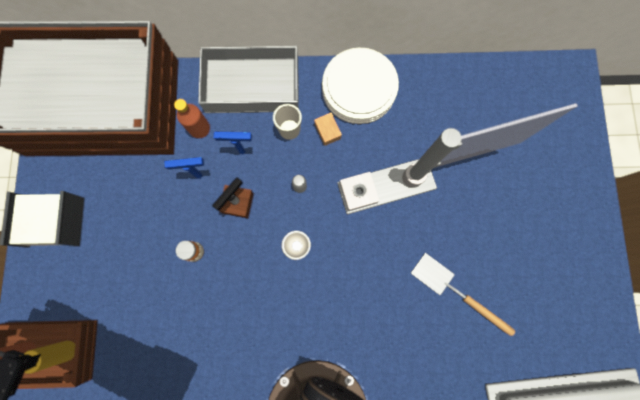

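```bash
cat > h.py <<'E'
import numpy as np,cv2,pickle
def ray(c,uv):
    p=cv2.undistortPoints(np.array(uv,float).reshape(-1,1,2),c["intrinsics"],c["distortion"]).reshape(-1,2)
    R=cv2.Rodrigues(np.array(c["rvec"],float))[0];t=np.array(c["tvec"],float).ravel()
    d=np.c_[p,np.ones(len(p))]@R
    return -R.T@t,d/np.linalg.norm(d,axis=1)[:,None]
def plane(c,uv,z):
    o,d=ray(c,uv);return o+d*((z-o[2])/d[:,2])[:,None]
def tri(ca,ua,cb,ub):
    A=np.zeros((3,3));b=np.zeros(3);L=[]
    for c,u in((ca,ua),(cb,ub)):
        o,d=ray(c,[u]);P=np.eye(3)-np.outer(d[0],d[0]);A+=P;b+=P@o;L.append((P,o))
    x=np.linalg.solve(A,b);return x,[np.linalg.norm(P@(x-o)) for P,o in L]
def proj(c,P):
    return cv2.projectPoints(np.array(P,float).reshape(-1,1,3),np.array(c["rvec"],float),np.array(c["tvec"],float),c["intrinsics"],c["distortion"])[0].reshape(-1,2)
def crop(c,x0,y0,w,h,k,f):
    cv2.imwrite(f,cv2.resize(c["img"][y0:y0+h,x0:x0+w,::-1],None,fx=k,fy=k,interpolation=cv2.INTER_CUBIC))
E
python3 - <<'E'
from h import *
s,t=[pickle.load(open(n+"0.pkl","rb")) for n in("scene","top")]
def up(c,x,y,w,h,k):return cv2.resize(c["img"][y:y+h,x:x+w,::-1],None,fx=k,fy=k,interpolation=cv2.INTER_CUBIC)
a=np.vstack([np.hstack([up(s,340,125,60,50,6),up(t,205,165,60,50,6)]),np.hstack([up(s,275,230,60,50,6),up(t,332,165,60,50,6)])])
cv2.imwrite("pics/crop0.png",a)
for n,c,(x,y,w,h) in(("s",s,(345,125,60,65)),("t",t,(205,170,55,55))):
    im=c["img"][y:y+h,x:x+w].astype(int)
    m=((im.max(2)<40)).astype(np.uint8)
    nn,l,st,ce=cv2.connectedComponentsWithStats(m)
    for i in range(1,nn):
        if st[i,4]>15:
            cn=cv2.findContours((l==i).astype(np.uint8),0,2)[0][0]
            print(n,st[i],ce[i]+[x,y],cv2.boxPoints(cv2.minAreaRect(cn))+[x,y])
E
```

```text
s [ 18   7  16  28 218] [370.50917431 146.33027523] [[359.50684929 133.68493176]
 [369.04109383 130.10958767]
 [379.31507111 157.5068512 ]
 [369.78082466 161.08219528]]
t [ 12  12  24  28 109] [229.11009174 196.33027523] [[216.72566509 207.88495636]
 [239.64601898 181.69026756]
 [243.39823151 184.97345352]
 [220.47787857 211.16814423]]
```

View pics/crop0.png

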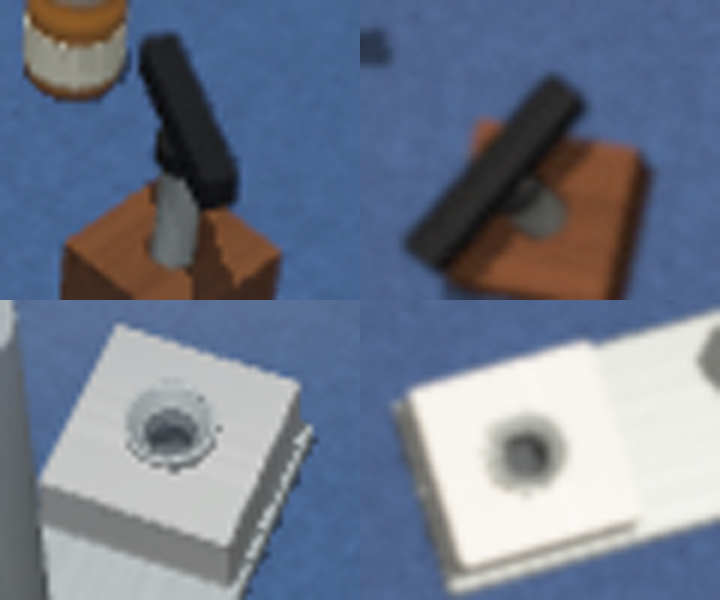

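```bash
python3 - <<'E'
from h import *
s,t=[pickle.load(open(n+"0.pkl","rb")) for n in("scene","top")]
f=lambda x0,y0,P:[(x0+(X+.5)/6-.5,y0+(Y+.5)/6-.5) for X,Y in P]
S=f(275,230,[(170,424),(120,325),(300,384),(228,547),(40,487)]); S=[(u,v-50) for u,v in S]
T=f(332,165,[(165,453),(50,387),(228,341),(275,522),(105,571)]);T=[(u,v-50) for u,v in T]
print("mouth+corners scene",plane(s,S,54).round(1));print("top",plane(t,T,54).round(1))
print("tri",tri(s,S[0],t,T[0]))
# cam positions
print(ray(s,[(0,0)])[0],ray(t,[(0,0)])[0])
# key block top corners
S2=f(340,125,[(64,247),(280,252)]);T2=f(205,165,[(122,121),(288,153),(268,298)])
print("block",plane(s,S2,50).round(1),plane(t,T2,50).round(1))
# hough/ellipses
for c,z,(x,y,w,h) in((s,54,(290,238,28,26)),(t,54,(346,178,28,24))):
    g=cv2.cvtColor(c["img"],cv2.COLOR_RGB2GRAY)[y:y+h,x:x+w]
    g=cv2.resize(g,None,fx=8,fy=8,interpolation=cv2.INTER_CUBIC)
    for th in (120,150,170,190,205):
        m=(g<th).astype(np.uint8)
        cs=max(cv2.findContours(m,0,1)[0],key=cv2.contourArea)
        if len(cs)>5:
            e=cv2.fitEllipse(cs);u=x+(e[0][0]+.5)/8-.5;v=y+(e[0][1]+.5)/8-.5
            print(th,(u,v),np.array(e[1])/8,plane(c,[(u,v)],z).round(1))
E
```

```text
mouth+corners scene [[ 542.2 -119.6   54. ]
 [ 497.3  -94.    54. ]
 [ 572.6  -74.    54. ]
 [ 593.9 -150.7   54. ]
 [ 519.  -172.6   54. ]]
top [[ 541.9 -116.    54. ]
 [ 571.5  -67.9   54. ]
 [ 590.5 -144.7   54. ]
 [ 511.3 -161.4   54. ]
 [ 491.5  -89.    54. ]]
tri (array([ 541.7372072 , -117.16367384,   50.83953042]), [np.float64(1.1539931760681301), np.float64(1.1539931760681579)])
[ 940.90258157 -600.27992735 1045.13295025] [ 330.83497558   -7.49838739 1055.71625796]
block [[480.7 172.6  50. ]
 [561.2 227.9  50. ]] [[562.4 228.   50. ]
 [547.2 156.7  50. ]
 [484.7 164.3  50. ]]
120 (302.8714771270752, 251.675048828125) [6.92404222 8.69235039] [[ 544.6 -122.8   54. ]]
150 (302.6308526992798, 251.64501285552979) [ 7.79353237 11.06336784] [[ 544.1 -123.1   54. ]]
170 (302.95984840393066, 251.5441598892212) [12.37542439 15.41485119] [[ 544.5 -122.4   54. ]]
190 (303.0452127456665, 250.70697593688965) [15.47453976 16.21876335] [[ 543.3 -120.4   54. ]]
205 (303.5221109390259, 250.5227508544922) [30.50631142 33.15161133] [[ 543.9 -119.3   54. ]]
120 (359.6070222854614, 190.14002418518066) [6.60914421 7.39755297] [[ 541.7 -117.3   54. ]]
150 (359.59314346313477, 190.29634475708008) [8.40350914 8.90846729] [[ 541.3 -117.3   54. ]]
170 (359.73382091522217, 190.27409648895264) [ 9.81273937 10.42153168] [[ 541.4 -117.6   54. ]]
190 (359.4803419113159, 190.11858081817627) [11.29146481 12.33604908] [[ 541.8 -117.    54. ]]
205 (359.2975330352783, 190.06341457366943) [12.27297974 13.39387608] [[ 541.9 -116.6   54. ]]
```

```bash
python3 - <<'E'
from h import *
s,t=[pickle.load(open(n+"0.pkl","rb")) for n in("scene","top")]
f=lambda x0,y0,P:[(x0+(X+.5)/6-.5,y0+(Y+.5)/6-.5) for X,Y in P]
for c,n,(x,y,w,h) in((s,"s",(355,125,30,38)),(t,"t",(208,172,42,44))):
    im=cv2.resize(c["img"][y:y+h,x:x+w],None,fx=8,fy=8,interpolation=cv2.INTER_CUBIC).astype(int)
    for th in(45,60,75):
        m=((im.max(2)<th)).astype(np.uint8)
        cs=max(cv2.findContours(m,0,1)[0],key=cv2.contourArea)
        b=(cv2.boxPoints(cv2.minAreaRect(cs))+.5)/8-.5+[x,y]
        print(n,th,b.round(2).tolist()); 
        for z in(131,142): 
            P=plane(c,b,z)[:,:2];print(z,P.round(1).tolist(),P.mean(0).round(1),[np.linalg.norm(P[i]-P[i-1]).round(1) for i in range(4)])
    cv2.imwrite(f"pics/k{n}.png",cv2.resize(c["img"][y:y+h,x:x+w,::-1],None,fx=14,fy=14,interpolation=cv2.INTER_CUBIC))
E
```

```text
s 45 [[358.24, 134.28], [368.12, 129.86], [380.39, 157.26], [370.51, 161.68]]
131 [[473.0, 214.7], [485.0, 244.4], [563.6, 178.9], [551.6, 151.2]] [518.3 197.3] [np.float64(101.1), np.float64(31.9), np.float64(102.4), np.float64(30.2)]
142 [[478.6, 204.9], [490.5, 234.2], [568.2, 169.5], [556.3, 142.1]] [523.4 187.7] [np.float64(99.8), np.float64(31.6), np.float64(101.1), np.float64(29.8)]
s 60 [[358.03, 133.98], [368.39, 129.37], [380.86, 157.42], [370.49, 162.03]]
131 [[471.9, 215.4], [484.6, 246.4], [564.9, 179.1], [552.2, 150.2]] [518.4 197.7] [np.float64(103.4), np.float64(33.5), np.float64(104.8), np.float64(31.6)]
142 [[477.6, 205.5], [490.1, 236.2], [569.4, 169.7], [556.8, 141.1]] [523.5 188.1] [np.float64(102.1), np.float64(33.1), np.float64(103.5), np.float64(31.2)]
s 75 [[357.73, 133.89], [368.45, 129.08], [382.01, 159.26], [371.28, 164.08]]
131 [[471.1, 215.2], [484.1, 247.4], [570.6, 175.4], [557.5, 145.5]] [520.8 195.9] [np.float64(111.0), np.float64(34.8), np.float64(112.5), np.float64(32.7)]
142 [[476.8, 205.3], [489.6, 237.2], [575.0, 166.1], [562.1, 136.5]] [525.9 1
[... 547 characters left out ...]

131 [[494.3, 238.4], [563.1, 184.2], [537.6, 154.0], [469.4, 208.4]] [516.1 196.2] [np.float64(39.0), np.float64(87.6), np.float64(39.5), np.float64(87.2)]
142 [[492.3, 235.4], [560.4, 181.9], [535.1, 152.1], [467.7, 205.8]] [513.9 193.8] [np.float64(38.5), np.float64(86.6), np.float64(39.1), np.float64(86.2)]
t 75 [[211.23, 212.66], [216.46, 174.74], [243.03, 178.4], [237.8, 216.33]]
131 [[477.5, 239.2], [568.5, 229.7], [558.5, 166.5], [467.8, 177.1]] [518.1 203.1] [np.float64(62.9), np.float64(91.5), np.float64(64.0), np.float64(91.3)]
142 [[475.7, 236.2], [565.6, 226.9], [555.8, 164.4], [466.2, 174.9]] [515.8 200.6] [np.float64(62.1), np.float64(90.4), np.float64(63.2), np.float64(90.2)]
```

View pics/kt.png

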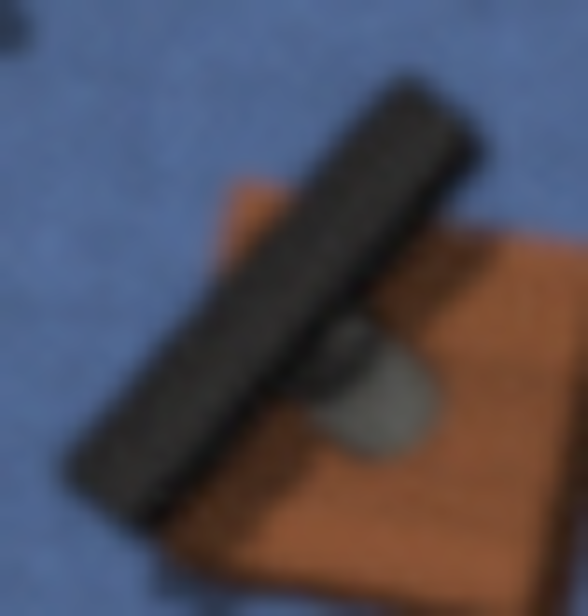

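View pics/ks.png

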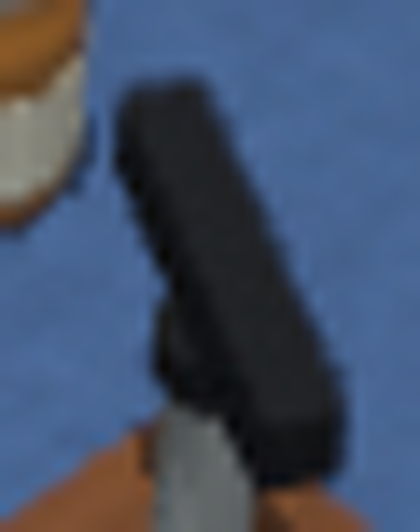

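```bash
python3 - <<'E'
from h import *
s,t=[pickle.load(open(n+"0.pkl","rb")) for n in("scene","top")]
f=lambda x0,y0,P:[(x0+(X+.5)/14-.5,y0+(Y+.5)/14-.5) for X,Y in P]
T=f(208,172,[(400,72),(462,132),(72,470),(136,525)])
S=f(355,125,[(125,85),(205,82),(260,425),(340,405)])
for c,P in((t,T),(s,S)):
    Q=plane(c,P,142)[:,:2];print(Q.round(1).tolist(),Q.mean(0)); d=Q[0]+Q[1]-Q[2]-Q[3];print(np.degrees(np.arctan2(d[1],d[0])),np.linalg.norm(d)/2)
print(tri(s,np.mean(S,0),t,np.mean(T,0)))
# shaft foot at z=50
print(plane(t,f(208,172,[(385,420)]),50),plane(s,f(355,125,[(205,520)]),50))
E
```

```text
[[560.2, 180.7], [549.7, 170.1], [493.4, 233.5], [484.0, 222.6]] [521.82870457 201.74638252]
-38.452423286918645 84.62821080199929
[[482.1, 224.6], [493.8, 234.2], [549.1, 165.5], [558.1, 178.3]] [520.79868411 200.62129757]
138.81485922799325 87.26185120280488
(array([521.33101039, 201.66433134, 140.85177726]), [np.float64(0.7036267043443355), np.float64(0.703626704344275)])
[[518.07679439 201.06168671  50.        ]] [[514.13704998 215.6145351   50.        ]]
```

Emit:
arm_command(
  fingers=[0.7, 0.7, 0.7, 0.7, 0.7, 0.7, 0.7, 0.7, 0.7, 0.7],
  xyz=[
    [0.65, -0.78, 0],
    [0.65, -0.78, 0],
    [0.65, -0.78, 0],
    [0.65, -0.78, 0],
    [0.65, -0.78, 0],
    [0.65, -0.78, 0],
    [0.65, -0.78, 0],
    [0.65, -0.78, 0],
    [0.65, -0.78, 0],
    [0.65, -0.78, 0],
  ],
  rotation=[
    [0, 0, -0.45],
    [0, 0, -0.45],
    [0, 0, -0.45],
    [0, 0, -0.45],
    [0, 0, -0.45],
    [0, 0, -0.45],
    [0, 0, -0.45],
    [0, 0, -0.45],
    [0, 0, -0.45],
    [0, 0, -0.45],
  ],
)

```text
time_s: 0.93
tool_pos: [453.8, 280.7, 225.6]
tcp_rot: [-90.0, 0.0, 49.4]
ft_force: [0.8, 0.6, 0.0]
opening: 67.0
```

Emit:
arm_command(
  fingers=[0.7, 0.7, 0.7, 0.7, 0.7, 0.7, 0.7, 0.7, 0.7, 0.7],
  xyz=[
    [0.425, -0.5, 0],
    [0.425, -0.5, 0],
    [0.425, -0.5, 0],
    [0.425, -0.5, 0],
    [0, 0, -0.2],
    [0, 0, -0.2],
    [0, 0, -0.2],
    [0, 0, -0.2],
    [0, 0, 0],
    [0, 0, 0],
  ],
  rotation=[
    [0, 0, 0],
    [0, 0, 0],
    [0, 0, 0],
    [0, 0, 0],
    [0, 0, 0],
    [0, 0, 0],
    [0, 0, 0],
    [0, 0, 0],
    [0, 0, 0],
    [0, 0, 0],
  ],
)

```text
time_s: 1.77
tool_pos: [520.3, 203.1, 193.1]
tcp_rot: [-90.0, 0.0, 49.6]
ft_force: [-0.5, 1.2, 0.2]
opening: 66.2
```

```bash
python3 - <<'E'
from h import *
from plant import r
s=r.camera("scene");t=r.camera("top");pickle.dump((s,t),open("c1.pkl","wb"))
up=lambda c,x,y,w,h,k:cv2.resize(c["img"][y:y+h,x:x+w,::-1],None,fx=k,fy=k,interpolation=cv2.INTER_CUBIC)
cv2.imwrite("pics/c1.png",np.hstack([up(s,330,90,80,100,5),up(t,190,150,80,100,5)]))
q=r.state();print(q)
E
```

```text
{'time_s': 1.8667, 'q': array([ 1.45278903e+01,  2.47988685e+01,  1.00859905e+02,  3.85250316e-03,
        5.43196503e+01, -3.50459376e+01]), 'qd': array([-0.2782525 , -0.25898203, -0.17784354,  0.07454509, -0.04003404,
       -0.00034734]), 'tau': array([ 4.15579649e-02, -5.40371418e+01, -2.28195477e+01,  3.91923508e-02,
        6.88765640e-02,  3.48169415e-03]), 'tool_pos': array([520.75400292, 203.03804957, 193.90859895]), 'tcp_rot': array([-9.00098272e+01, -1.94617749e-02,  4.95715832e+01]), 'ft_force': array([0.70115655, 0.93245823, 0.39169994]), 'wrist_torque': array([-0.02417856, -0.01261459, -0.01034643]), 'opening': 66.48083612611512}
```

View pics/c1.png

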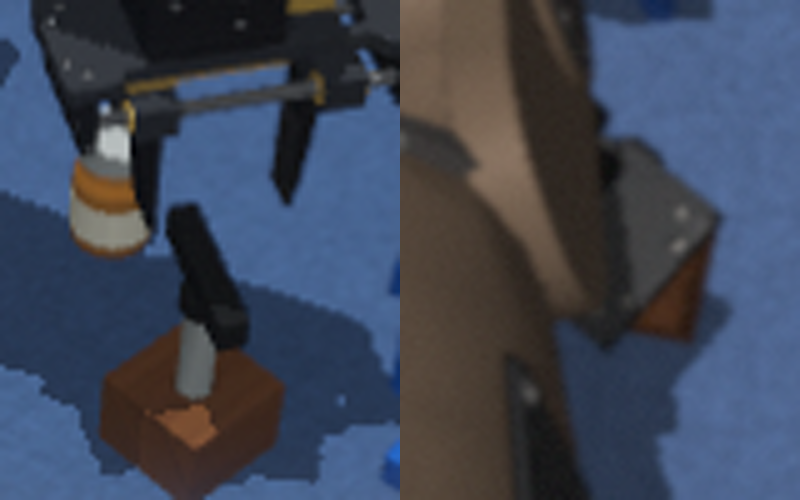

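```bash
python3 - <<'E'
from h import *
s,t=pickle.load(open("c1.pkl","rb"))
a=np.radians(49.57);d=np.array([np.cos(a),np.sin(a),0]);C=np.array([520.75,203.04,183])
for h in(33.2,41):print(((proj(s,[C-d*h,C+d*h])-[330,90])*5).round(0))
E
```

```text
[[151. 210.]
 [277. 190.]]
[[136. 213.]
 [292. 187.]]
```

Emit:
arm_command(
  fingers=[0.7, 0.7, 0.7, 0.7, 0.7, 0.7, 0.7, 0.0, 0.0, 0.0],
  xyz=[
    [0, -0.04, -0.3],
    [0, 0, -0.3],
    [0, 0, -0.3],
    [0, 0, -0.3],
    [0, 0, -0.3],
    [0, 0, -0.26],
    [0, 0, 0],
    [0, 0, 0],
    [0, 0, 0],
    [0, 0, 0],
  ],
  rotation=[
    [0, 0, 0],
    [0, 0, 0],
    [0, 0, 0],
    [0, 0, 0],
    [0, 0, 0],
    [0, 0, 0],
    [0, 0, 0],
    [0, 0, 0],
    [0, 0, 0],
    [0, 0, 0],
  ],
)

```text
time_s: 2.7
tool_pos: [521.2, 201.0, 124.0]
tcp_rot: [-90.0, -0.1, 49.5]
ft_force: [0.5, 0.0, -0.0]
opening: 51.8
```

Emit:
arm_command(
  fingers=[0, 0, 0, 0, 0, 0, 0, 0, 0, 0],
  xyz=[
    [0, 0, 0],
    [0, 0, 0],
    [0, 0, 0],
    [0, 0, 0],
    [0, 0, 0],
    [0, 0, 0],
    [0, 0, 0],
    [0, 0, 0.05],
    [0, 0, 0.1],
    [0, 0, 0.1],
  ],
  rotation=[
    [0, 0, 0],
    [0, 0, 0],
    [0, 0, 0],
    [0, 0, 0],
    [0, 0, 0],
    [0, 0, 0],
    [0, 0, 0],
    [0, 0, 0],
    [0, 0, 0],
    [0, 0, 0],
  ],
)

```text
time_s: 3.53
tool_pos: [520.7, 200.9, 133.4]
tcp_rot: [-90.0, 0.0, 49.5]
ft_force: [-0.3, -0.8, -2.4]
opening: 18.0
```

```bash
python3 - <<'E'
from h import *
from plant import r
s=r.camera("scene");pickle.dump(s,open("c2.pkl","wb"))
up=lambda c,x,y,w,h,k:cv2.resize(c["img"][y:y+h,x:x+w,::-1],None,fx=k,fy=k,interpolation=cv2.INTER_CUBIC)
cv2.imwrite("pics/c2.png",up(s,320,90,100,100,6))
q=r.state();print(q["tool_pos"],q["ft_force"],q["wrist_torque"],q["opening"],q["tcp_rot"])
E
```

```text
[521.12191322 200.96858561 134.25538817] [ 2.43110174e-01  4.12661847e-04 -1.96990927e+00] [-0.01821325 -0.02598912 -0.05163932] 17.737838725852605 [-9.00238066e+01 -3.69087026e-02  4.95223965e+01]
```

View pics/c2.png

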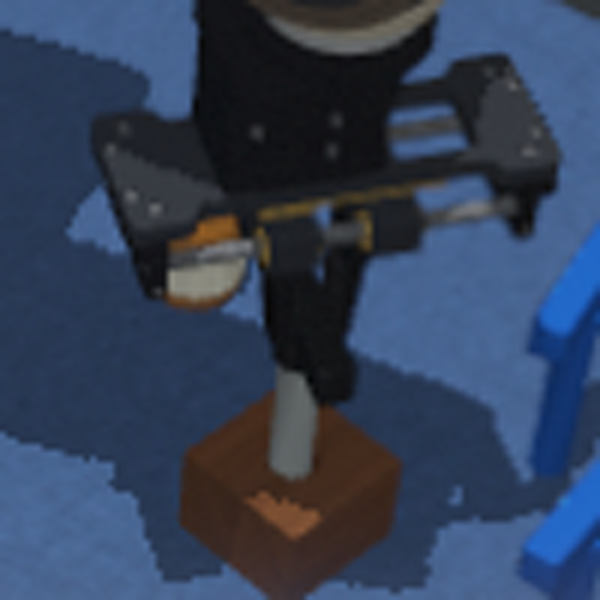

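Emit:
arm_command(
  fingers=[0, 0, 0, 0, 0, 0, 0, 0, 0, 0],
  xyz=[
    [0, 0, 0.2],
    [0, 0, 0.4],
    [0, 0, 0.5],
    [0, 0, 0.6],
    [0, 0, 0.5],
    [0, 0, 0.4],
    [0, 0, 0.1],
    [0, -0.4, 0],
    [0.1, -0.7, 0],
    [0.1, -0.9, 0],
  ],
  rotation=[
    [0, 0, 0],
    [0, 0, 0],
    [0, 0, 0],
    [0, 0, 0],
    [0, 0, 0],
    [0, 0, 0],
    [0, 0, 0],
    [0, 0, 0],
    [0, 0, 0],
    [0, 0, 0],
  ],
)

```text
time_s: 4.42
tool_pos: [528.5, 121.2, 240.9]
tcp_rot: [-90.0, -0.0, 49.7]
ft_force: [1.4, 0.1, -2.1]
opening: 17.4
```

Emit:
arm_command(
  fingers=[0, 0, 0, 0, 0, 0, 0, 0, 0, 0],
  xyz=[
    [0.1, -0.9, 0],
    [0.1, -0.9, 0],
    [0.1, -0.9, 0],
    [0.1, -0.9, 0],
    [0, -0.9, 0],
    [0, -0.8, 0],
    [0, -0.5, 0],
    [0, -0.2, 0],
    [0, 0, 0],
    [0, 0, 0],
  ],
  rotation=[
    [0, 0, 0],
    [0, 0, 0],
    [0, 0, 0],
    [0, 0, 0],
    [0, 0, 0],
    [0, 0, 0],
    [0, 0, 0],
    [0, 0, 0],
    [0, 0, 0],
    [0, 0, 0],
  ],
)

```text
time_s: 5.25
tool_pos: [544.7, -118.6, 240.9]
tcp_rot: [-89.9, -0.0, 49.5]
ft_force: [0.1, 0.5, -2.5]
opening: 17.8
```

```bash
python3 - <<'E'
from h import *
from plant import r
s=r.camera("scene");t=r.camera("top");pickle.dump((s,t),open("c3.pkl","wb"))
up=lambda c,x,y,w,h,k:cv2.resize(c["img"][y:y+h,x:x+w,::-1],None,fx=k,fy=k,interpolation=cv2.INTER_CUBIC)
cv2.imwrite("pics/c3.png",np.hstack([up(s,255,180,80,100,5),up(t,320,140,80,100,5)]))
q=r.state();print(q["tool_pos"],q["ft_force"],q["wrist_torque"],q["opening"],q["tcp_rot"],q["q"])
E
```

```text
[ 544.83181513 -117.85697568  241.14528761] [ 0.17455602  0.48345441 -1.59900065] [-0.01332611  0.02324924  0.01197572] 17.425274009303582 [-8.99733749e+01 -8.67722999e-03  4.95822005e+01] [-1.90038413e+01  2.17128320e+01  9.77797984e+01  2.04445433e-02
  6.05289901e+01 -6.85961056e+01]
```

View pics/c3.png

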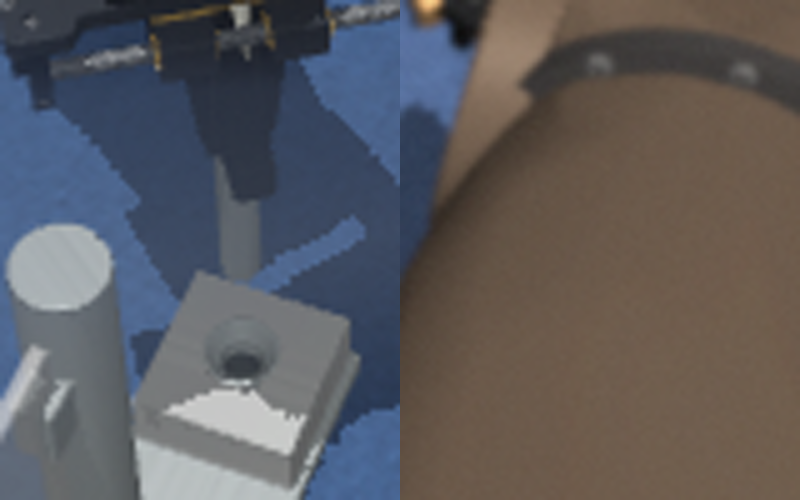

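```bash
python3 - <<'E'
from h import *
s,t=pickle.load(open("c3.pkl","rb"))
cv2.imwrite("pics/c3b.png",cv2.resize(s["img"][205:265,280:330,::-1],None,fx=10,fy=10,interpolation=cv2.INTER_CUBIC))
P=np.array([544.8,-117.9,127.])
print("tip pred",proj(s,[P]), "bottom corners",proj(s,[P+[9.8*np.cos(a),9.8*np.sin(a),0] for a in np.radians(-40.5+60*np.arange(6))]).round(1).tolist(),"tcp-line",proj(s,[P+[0,0,40]]))
for x in(538,542,546):print(proj(s,[[x,-118.5,54]]),proj(s,[[x,-122.5,54]]))
E
```

```text
tip pred [[303.42962222 232.98981155]] bottom corners [[304.4, 236.5], [307.6, 234.0], [306.6, 230.5], [302.5, 229.5], [299.3, 232.0], [300.2, 235.5]] tcp-line [[302.97271175 222.69517659]]
[[301.76713015 249.04641615]] [[300.7420902  250.19905408]]
[[303.10789114 249.89275975]] [[302.08372964 251.04821235]]
[[304.45201036 250.74107487]] [[303.42873878 251.89934973]]
```

View pics/c3b.png

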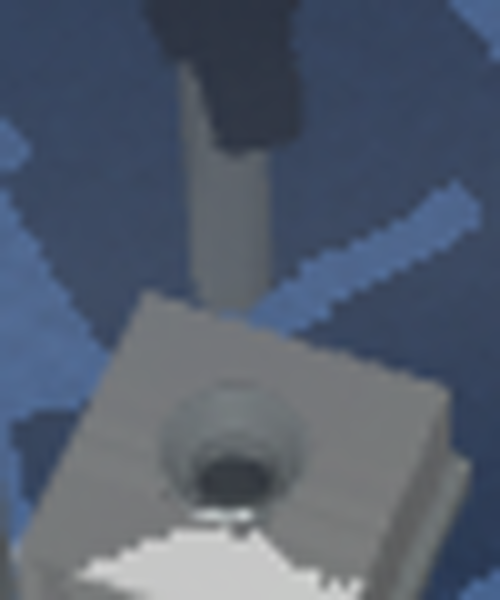

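Emit:
arm_command(
  fingers=[0, 0, 0, 0, 0, 0, 0, 0, 0, 0],
  xyz=[
    [-0.04, 0.01, -0.3],
    [0, 0, -0.3],
    [0, 0, -0.3],
    [0, 0, -0.3],
    [0, 0, -0.3],
    [0, 0, -0.2],
    [0, 0, -0.05],
    [0, 0, 0],
    [0, 0, 0],
    [0, 0, 0],
  ],
  rotation=[
    [0, 0, 0],
    [0, 0, 0],
    [0, 0, 0],
    [0, 0, 0],
    [0, 0, 0],
    [0, 0, 0],
    [0, 0, 0],
    [0, 0, 0],
    [0, 0, 0],
    [0, 0, 0],
  ],
)

```text
time_s: 6.18
tool_pos: [543.6, -118.6, 171.9]
tcp_rot: [-90.1, -0.0, 49.5]
ft_force: [0.5, -0.4, -3.3]
opening: 17.8
```

```bash
python3 - <<'E'
from h import *
from plant import r
s=r.camera("scene");pickle.dump(s,open("c4.pkl","wb"))
cv2.imwrite("pics/c4.png",cv2.resize(s["img"][205:265,280:330,::-1],None,fx=10,fy=10,interpolation=cv2.INTER_CUBIC))
q=r.state();print(q["tool_pos"],q["ft_force"],q["wrist_torque"])
E
```

```text
[ 543.59019876 -118.64208907  171.92657907] [ 0.766196    0.11186278 -2.31351753] [-0.06228474  0.03246402  0.00150599]
```

View pics/c4.png

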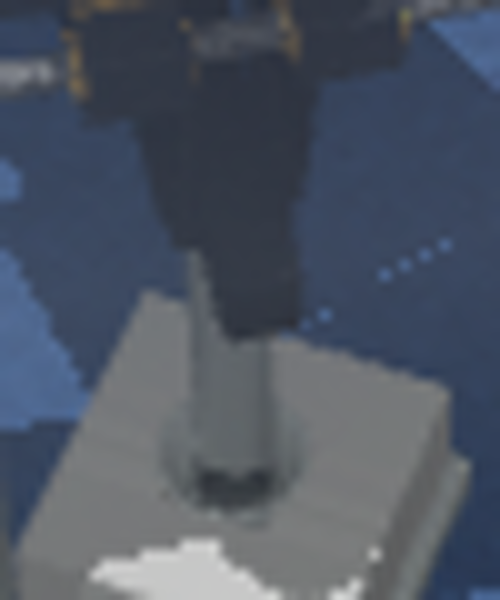

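Emit:
arm_command(
  fingers=[0, 0, 0, 0, 0, 0, 0, 0, 0, 0],
  xyz=[
    [0, 0, -0.05],
    [0, 0, -0.05],
    [0, 0, -0.05],
    [0, 0, -0.05],
    [0, 0, -0.04],
    [0, 0, -0.04],
    [0, 0, -0.04],
    [0, 0, -0.03],
    [0, 0, 0],
    [0, 0, 0],
  ],
  rotation=[
    [0, 0, 0],
    [0, 0, 0],
    [0, 0, 0],
    [0, 0, 0],
    [0, 0, 0],
    [0, 0, 0],
    [0, 0, 0],
    [0, 0, 0],
    [0, 0, 0],
    [0, 0, 0],
  ],
)

```text
time_s: 7.07
tool_pos: [543.3, -118.7, 157.2]
tcp_rot: [-90.0, -0.0, 49.5]
ft_force: [-0.4, -0.1, -1.9]
opening: 18.1
```

```bash
cat > st.py <<'E'
from plant import r
q=r.state();print(q["time_s"],q["tool_pos"].round(2),q["ft_force"].round(2),q["wrist_torque"].round(3),q["tcp_rot"].round(2),q["q"].round(1)[5])
E
python3 st.py
```

```text
7.0667 [ 543.27 -118.69  157.2 ] [-0.39 -0.08 -1.94] [-0.011  0.062  0.011] [-89.99  -0.    49.52] -68.7
```

Emit:
arm_command(
  fingers=[0, 0, 0, 0, 0, 0, 0, 0, 0, 0],
  xyz=[
    [0, 0, -0.03],
    [0, 0, -0.03],
    [0, 0, -0.03],
    [0, 0, -0.03],
    [0, 0, -0.02],
    [0, 0, -0.01],
    [0, 0, -0.01],
    [0, 0, -0.01],
    [0, 0, 0],
    [0, 0, 0],
  ],
  rotation=[
    [0, 0, 0],
    [0, 0, 0],
    [0, 0, 0],
    [0, 0, 0],
    [0, 0, 0],
    [0, 0, 0],
    [0, 0, 0],
    [0, 0, 0],
    [0, 0, 0],
    [0, 0, 0],
  ],
)

```text
time_s: 7.9
tool_pos: [543.3, -118.7, 150.5]
tcp_rot: [-90.0, -0.0, 49.5]
ft_force: [-0.2, 0.4, -2.4]
opening: 17.7
```

```bash
python3 st.py
```

```text
7.9 [ 543.28 -118.7   150.45] [-0.23  0.41 -2.36] [-0.002  0.11  -0.004] [-90.    -0.    49.52] -68.7
```

Emit:
arm_command(
  fingers=[0, 0, 0, 0, 0, 0, 0, 0, 0, 0],
  xyz=[
    [0, 0, -0.01],
    [0, 0, -0.01],
    [0, 0, -0.01],
    [0, 0, -0.01],
    [0, 0, 0],
    [0, 0, 0],
    [0, 0, 0],
    [0, 0, 0],
    [0, 0, 0],
    [0, 0, 0],
  ],
  rotation=[
    [0, 0, 0],
    [0, 0, 0],
    [0, 0, 0],
    [0, 0, 0],
    [0, 0, 0],
    [0, 0, 0],
    [0, 0, 0],
    [0, 0, 0],
    [0, 0, 0],
    [0, 0, 0],
  ],
)

```text
time_s: 8.73
tool_pos: [543.4, -118.7, 149.0]
tcp_rot: [-90.0, -0.0, 49.5]
ft_force: [-0.1, 0.9, 2.3]
opening: 17.9
```

```bash
python3 st.py
```

```text
8.7333 [ 543.37 -118.74  148.98] [-0.11  0.93  2.33] [ 0.092  0.271 -0.022] [-9.002e+01 -1.000e-02  4.952e+01] -68.7
```

Emit:
arm_command(
  fingers=[0, 0, 0, 0, 0, 0, 0, 0, 0, 0],
  xyz=[
    [0, 0, -0.005],
    [0, 0, 0],
    [0, 0, 0],
    [0, 0, 0],
    [0, 0, 0],
    [0, 0, 0],
    [0, 0, 0],
    [0, 0, 0],
    [0, 0, 0],
    [0, 0, 0],
  ],
  rotation=[
    [0, 0, -0.2],
    [0, 0, -0.2],
    [0, 0, -0.2],
    [0, 0, -0.2],
    [0, 0, -0.2],
    [0, 0, 0],
    [0, 0, 0],
    [0, 0, 0],
    [0, 0, 0],
    [0, 0, 0],
  ],
)

```text
time_s: 9.57
tool_pos: [543.4, -118.7, 148.8]
tcp_rot: [-90.0, -0.0, 44.5]
ft_force: [-0.5, 1.3, 4.8]
opening: 18.1
```

```bash
python3 st.py
```

```text
9.5667 [ 543.38 -118.7   148.77] [-0.49  1.26  4.81] [0.301 0.293 0.062] [-9.001e+01 -1.000e-02  4.453e+01] -63.7
```

Emit:
arm_command(
  fingers=[0, 0, 0, 0, 0, 0, 0, 0, 0, 0],
  xyz=[
    [0, 0, 0],
    [0, 0, 0],
    [0, 0, 0],
    [0, 0, 0],
    [0, 0, 0],
    [0, 0, 0],
    [0, 0, 0],
    [0, 0, 0],
    [0, 0, 0],
    [0, 0, 0],
  ],
  rotation=[
    [0, 0, -0.15],
    [0, 0, -0.15],
    [0, 0, -0.15],
    [0, 0, -0.15],
    [0, 0, -0.15],
    [0, 0, -0.15],
    [0, 0, -0.1],
    [0, 0, 0],
    [0, 0, 0],
    [0, 0, 0],
  ],
)

```text
time_s: 10.4
tool_pos: [543.3, -118.7, 148.7]
tcp_rot: [-90.0, -0.0, 39.5]
ft_force: [-0.5, 1.5, 5.6]
opening: 17.8
```

```bash
python3 st.py
```

```text
10.4 [ 543.34 -118.67  148.75] [-0.49  1.5   5.6 ] [ 0.308  0.241 -0.007] [-9.001e+01 -1.000e-02  3.953e+01] -58.7
```

Emit:
arm_command(
  fingers=[0, 0, 0, 0, 0, 0, 0, 0, 0, 0],
  xyz=[
    [0, 0, 0],
    [0, 0, 0],
    [0, 0, 0],
    [0, 0, 0],
    [0, 0, 0],
    [0, 0, 0],
    [0, 0, 0],
    [0, 0, 0],
    [0, 0, 0],
    [0, 0, 0],
  ],
  rotation=[
    [0, 0, -0.15],
    [0, 0, -0.15],
    [0, 0, -0.15],
    [0, 0, -0.15],
    [0, 0, -0.15],
    [0, 0, -0.15],
    [0, 0, -0.1],
    [0, 0, 0],
    [0, 0, 0],
    [0, 0, 0],
  ],
)

```text
time_s: 11.23
tool_pos: [543.3, -118.6, 148.7]
tcp_rot: [-90.0, -0.0, 34.5]
ft_force: [-1.1, 2.5, 5.5]
opening: 18.0
```

```bash
python3 st.py
```

```text
11.2333 [ 543.35 -118.63  148.73] [-1.13  2.52  5.53] [0.37  0.29  0.037] [-9.000e+01 -1.000e-02  3.453e+01] -53.7
```

Emit:
arm_command(
  fingers=[0, 0, 0, 0, 0, 0, 0, 0, 0, 0],
  xyz=[
    [0, 0.005, 0],
    [0, 0, 0],
    [0, 0, 0],
    [0, 0, 0],
    [0, 0, 0],
    [0, 0, 0],
    [0, 0, 0],
    [0, 0, 0],
    [0, 0, 0],
    [0, 0, 0],
  ],
  rotation=[
    [0, 0, -0.15],
    [0, 0, -0.15],
    [0, 0, -0.15],
    [0, 0, -0.15],
    [0, 0, -0.15],
    [0, 0, -0.15],
    [0, 0, -0.1],
    [0, 0, 0],
    [0, 0, 0],
    [0, 0, 0],
  ],
)

```text
time_s: 12.07
tool_pos: [543.4, -118.5, 148.8]
tcp_rot: [-90.0, -0.0, 29.5]
ft_force: [-0.8, 1.2, 5.2]
opening: 18.2
```

```bash
python3 st.py
```

```text
12.0667 [ 543.39 -118.46  148.75] [-0.82  1.19  5.23] [ 0.316  0.269 -0.023] [-9.001e+01 -2.000e-02  2.953e+01] -48.6
```

Emit:
arm_command(
  fingers=[0, 0, 0, 0, 0, 0, 0, 0, 0, 0],
  xyz=[
    [0, 0, 0],
    [0, 0, 0],
    [0, 0, 0],
    [0, 0, 0],
    [0, 0, 0],
    [0, 0, 0],
    [0, 0, 0],
    [0, 0, 0],
    [0, 0, 0],
    [0, 0, 0],
  ],
  rotation=[
    [0, 0, -0.15],
    [0, 0, -0.15],
    [0, 0, -0.15],
    [0, 0, -0.15],
    [0, 0, -0.15],
    [0, 0, -0.15],
    [0, 0, -0.1],
    [0, 0, 0],
    [0, 0, 0],
    [0, 0, 0],
  ],
)

```text
time_s: 12.9
tool_pos: [543.3, -118.4, 148.7]
tcp_rot: [-90.0, -0.0, 24.5]
ft_force: [-1.1, 0.8, 6.0]
opening: 18.1
```

```bash
python3 st.py
```

```text
12.9 [ 543.32 -118.43  148.71] [-1.05  0.76  5.99] [0.446 0.287 0.039] [-9.000e+01 -1.000e-02  2.452e+01] -43.6
```

Emit:
arm_command(
  fingers=[0, 0, 0, 0, 0, 0, 0, 0, 0, 0],
  xyz=[
    [0, 0, 0],
    [0, 0, 0],
    [0, 0, 0],
    [0, 0, 0],
    [0, 0, 0],
    [0, 0, 0],
    [0, 0, 0],
    [0, 0, 0],
    [0, 0, 0],
    [0, 0, 0],
  ],
  rotation=[
    [0, 0, -0.15],
    [0, 0, -0.15],
    [0, 0, -0.15],
    [0, 0, -0.15],
    [0, 0, -0.15],
    [0, 0, -0.15],
    [0, 0, -0.1],
    [0, 0, 0],
    [0, 0, 0],
    [0, 0, 0],
  ],
)

```text
time_s: 13.73
tool_pos: [543.2, -118.5, 148.6]
tcp_rot: [-90.0, 0.0, 19.5]
ft_force: [-0.8, 2.3, 3.4]
opening: 17.8
```

```bash
python3 st.py
```

```text
13.7333 [ 543.24 -118.48  148.6 ] [-0.84  2.35  3.37] [0.585 0.411 0.043] [-89.99   0.    19.53] -38.6
```

Emit:
arm_command(
  fingers=[0, 0, 0, 0, 0, 0, 0, 0, 0, 0],
  xyz=[
    [0, 0, -0.005],
    [0, 0, -0.005],
    [0, 0, 0],
    [0, 0, 0],
    [0, 0, 0],
    [0, 0, 0],
    [0, 0, 0],
    [0, 0, 0],
    [0, 0, 0],
    [0, 0, 0],
  ],
  rotation=[
    [0, 0, 0],
    [0, 0, 0],
    [0, 0, 0],
    [0, 0, 0],
    [0, 0, 0],
    [0, 0, 0],
    [0, 0, 0],
    [0, 0, 0],
    [0, 0, 0],
    [0, 0, 0],
  ],
)

```text
time_s: 14.57
tool_pos: [543.4, -118.5, 148.5]
tcp_rot: [-90.0, -0.0, 19.5]
ft_force: [-1.6, 2.1, 6.5]
opening: 17.9
```

```bash
python3 st.py
```

```text
14.5667 [ 543.38 -118.51  148.47] [-1.57  2.15  6.52] [ 0.548  0.471 -0.005] [-9.001e+01 -2.000e-02  1.953e+01] -38.6
```

Emit:
arm_command(
  fingers=[0, 0, 0, 0, 0, 0, 0, 0, 0, 0],
  xyz=[
    [-0.005, 0.005, 0],
    [0, 0, 0],
    [0, 0, 0],
    [0, 0, 0],
    [0, 0, 0],
    [0, 0, 0],
    [0, 0, 0],
    [0, 0, 0],
    [0, 0, 0],
    [0, 0, 0],
  ],
  rotation=[
    [0, 0, -0.15],
    [0, 0, -0.15],
    [0, 0, -0.15],
    [0, 0, -0.15],
    [0, 0, -0.15],
    [0, 0, -0.05],
    [0, 0, 0],
    [0, 0, 0],
    [0, 0, 0],
    [0, 0, 0],
  ],
)

```text
time_s: 15.4
tool_pos: [542.9, -118.3, 148.0]
tcp_rot: [-90.0, 0.0, 15.5]
ft_force: [-1.4, 0.3, -2.7]
opening: 17.9
```

```bash
python3 st.py
```

```text
15.4 [ 542.92 -118.34  147.98] [-1.41  0.31 -2.74] [-0.153  0.418  0.001] [-8.999e+01  3.000e-02  1.553e+01] -34.6
```

Emit:
arm_command(
  fingers=[0, 0, 0, 0, 0, 0, 0, 0, 0, 0],
  xyz=[
    [0, 0, -0.01],
    [0, 0, -0.01],
    [0, 0, -0.01],
    [0, 0, -0.01],
    [0, 0, 0],
    [0, 0, 0],
    [0, 0, 0],
    [0, 0, 0],
    [0, 0, 0],
    [0, 0, 0],
  ],
  rotation=[
    [0, 0, 0],
    [0, 0, 0],
    [0, 0, 0],
    [0, 0, 0],
    [0, 0, 0],
    [0, 0, 0],
    [0, 0, 0],
    [0, 0, 0],
    [0, 0, 0],
    [0, 0, 0],
  ],
)

```text
time_s: 16.23
tool_pos: [543.0, -118.3, 146.6]
tcp_rot: [-90.0, 0.0, 15.5]
ft_force: [-1.4, 0.0, -1.8]
opening: 17.8
```

```bash
python3 st.py
```

```text
16.2333 [ 543.   -118.28  146.6 ] [-1.43  0.01 -1.77] [-0.197  0.799 -0.003] [-8.999e+01  1.000e-02  1.552e+01] -34.6
```

Emit:
arm_command(
  fingers=[0, 0, 0, 0, 0, 0, 0, 0, 0, 0],
  xyz=[
    [-0.01, 0, -0.015],
    [0, 0, -0.015],
    [0, 0, -0.015],
    [0, 0, -0.015],
    [0, 0, -0.015],
    [0, 0, 0],
    [0, 0, 0],
    [0, 0, 0],
    [0, 0, 0],
    [0, 0, 0],
  ],
  rotation=[
    [0, 0, 0],
    [0, 0, 0],
    [0, 0, 0],
    [0, 0, 0],
    [0, 0, 0],
    [0, 0, 0],
    [0, 0, 0],
    [0, 0, 0],
    [0, 0, 0],
    [0, 0, 0],
  ],
)

```text
time_s: 17.07
tool_pos: [542.7, -118.3, 143.6]
tcp_rot: [-90.0, -0.0, 15.5]
ft_force: [-1.2, 0.0, -3.4]
opening: 18.0
```

```bash
python3 st.py
```

```text
17.0667 [ 542.7  -118.29  143.59] [-1.19  0.05 -3.44] [-0.189  0.39  -0.036] [-90.    -0.    15.52] -34.6
```

Emit:
arm_command(
  fingers=[0, 0, 0, 0, 0, 0, 0, 0, 0, 0],
  xyz=[
    [0, 0, -0.02],
    [0, 0, -0.02],
    [0, 0, -0.02],
    [0, 0, -0.02],
    [0, 0, -0.02],
    [0, 0, -0.02],
    [0, 0, -0.01],
    [0, 0, -0.01],
    [0, 0, 0],
    [0, 0, 0],
  ],
  rotation=[
    [0, 0, 0],
    [0, 0, 0],
    [0, 0, 0],
    [0, 0, 0],
    [0, 0, 0],
    [0, 0, 0],
    [0, 0, 0],
    [0, 0, 0],
    [0, 0, 0],
    [0, 0, 0],
  ],
)

```text
time_s: 17.9
tool_pos: [542.7, -118.3, 138.0]
tcp_rot: [-90.0, -0.0, 15.5]
ft_force: [-1.5, -0.2, -2.5]
opening: 18.1
```

```bash
python3 st.py
```

```text
17.9 [ 542.69 -118.28  138.  ] [-1.54 -0.24 -2.47] [-0.182  0.398 -0.044] [-90.    -0.    15.52] -34.6
```

Emit:
arm_command(
  fingers=[0, 0, 0, 0, 0, 0, 0, 0, 0, 0],
  xyz=[
    [0, 0, -0.01],
    [0, 0, -0.01],
    [0, 0, -0.01],
    [0, 0, -0.005],
    [0, 0, 0],
    [0, 0, 0],
    [0, 0, 0],
    [0, 0, 0],
    [0, 0, 0],
    [0, 0, 0],
  ],
  rotation=[
    [0, 0, 0],
    [0, 0, 0],
    [0, 0, 0],
    [0, 0, 0],
    [0, 0, 0],
    [0, 0, 0],
    [0, 0, 0],
    [0, 0, 0],
    [0, 0, 0],
    [0, 0, 0],
  ],
)

```text
time_s: 18.73
tool_pos: [542.8, -118.3, 137.3]
tcp_rot: [-90.0, -0.0, 15.5]
ft_force: [-3.2, 0.1, 5.4]
opening: 17.9
```

```bash
python3 st.py
```

```text
18.7333 [ 542.84 -118.34  137.26] [-3.24  0.08  5.4 ] [-0.062  0.846 -0.003] [-9.003e+01 -4.000e-02  1.552e+01] -34.6
```

Emit:
arm_command(
  fingers=[0, 0, 0, 0, 0, 0, 0, 0, 0, 0],
  xyz=[
    [-0.005, 0, 0.01],
    [0, 0, 0],
    [0, 0, 0],
    [0, 0, 0],
    [0, 0, 0],
    [0, 0, 0],
    [0, 0, 0],
    [0, 0, 0],
    [0, 0, 0],
    [0, 0, 0],
  ],
  rotation=[
    [0, 0, 0.2],
    [0, 0, 0.4],
    [0, 0, 0.5],
    [0, 0, 0.6],
    [0, 0, 0.7],
    [0, 0, 0.7],
    [0, 0, 0.7],
    [0, 0, 0.6],
    [0, 0, 0.4],
    [0, 0, 0.2],
  ],
)

```text
time_s: 19.57
tool_pos: [542.8, -118.4, 137.3]
tcp_rot: [-90.0, -0.0, 40.7]
ft_force: [-1.5, -0.2, 1.8]
opening: 17.9
```

```bash
python3 st.py
```

```text
19.5667 [ 542.78 -118.37  137.28] [-1.47 -0.21  1.77] [-0.11   0.367 -0.124] [-9.004e+01 -4.000e-02  4.065e+01] -59.8
```

Emit:
arm_command(
  fingers=[0, 0, 0, 0, 0, 0, 0, 0, 0, 0],
  xyz=[
    [0, 0, 0],
    [0, 0, 0],
    [0, 0, 0],
    [0, 0, 0],
    [0, 0, 0],
    [0, 0, 0],
    [0, 0, 0],
    [0, 0, 0],
    [0, 0, 0],
    [0, 0, 0],
  ],
  rotation=[
    [0, 0, 0.2],
    [0, 0, 0.2],
    [0, 0, 0.2],
    [0, 0, 0.2],
    [0, 0, 0.2],
    [0, 0, 0.2],
    [0, 0, 0.1],
    [0, 0, 0.1],
    [0, 0, 0],
    [0, 0, 0],
  ],
)

```text
time_s: 20.4
tool_pos: [542.7, -118.4, 137.2]
tcp_rot: [-90.0, -0.0, 47.5]
ft_force: [-0.4, 0.1, 4.8]
opening: 18.0
```

```bash
python3 st.py
```

```text
20.4 [ 542.73 -118.36  137.25] [-0.37  0.12  4.78] [-0.074  0.038 -0.047] [-9.004e+01 -2.000e-02  4.754e+01] -66.7
```

Emit:
arm_command(
  fingers=[0, 0, 0, 0, 0, 0, 0, 0, 0, 0],
  xyz=[
    [0, 0, 0.005],
    [0, 0, 0],
    [0, 0, 0],
    [0, 0, 0],
    [0, 0, 0],
    [0, 0, 0],
    [0, 0, 0],
    [0, 0, 0],
    [0, 0, 0],
    [0, 0, 0],
  ],
  rotation=[
    [0, 0, 0.05],
    [0, 0, 0.05],
    [0, 0, 0.05],
    [0, 0, 0.05],
    [0, 0, 0.05],
    [0, 0, 0.05],
    [0, 0, 0.05],
    [0, 0, 0.05],
    [0, 0, 0.05],
    [0, 0, 0.05],
  ],
)

```text
time_s: 21.23
tool_pos: [542.6, -118.3, 137.3]
tcp_rot: [-90.0, -0.0, 50.0]
ft_force: [1.7, 0.3, 1.9]
opening: 18.0
```

```bash
python3 st.py
```

```text
21.2333 [ 542.58 -118.31  137.27] [1.73 0.25 1.94] [-0.052 -0.326 -0.154] [-9.001e+01 -1.000e-02  5.004e+01] -69.2
```

Emit:
arm_command(
  fingers=[0, 0, 0, 0, 0, 0, 0, 0, 0, 0],
  xyz=[
    [0.005, 0, 0],
    [0, 0, 0],
    [0, 0, 0],
    [0, 0, 0],
    [0, 0, 0],
    [0, 0, 0],
    [0, 0, 0],
    [0, 0, 0],
    [0, 0, 0],
    [0, 0, 0],
  ],
  rotation=[
    [0, 0, 0.05],
    [0, 0, 0.05],
    [0, 0, 0.05],
    [0, 0, 0.05],
    [0, 0, 0.05],
    [0, 0, 0.05],
    [0, 0, 0.05],
    [0, 0, 0.05],
    [0, 0, 0.05],
    [0, 0, 0.05],
  ],
)

```text
time_s: 22.07
tool_pos: [542.7, -118.3, 137.2]
tcp_rot: [-90.0, -0.0, 52.5]
ft_force: [0.5, -0.9, 2.7]
opening: 17.6
```

```bash
python3 st.py
```

```text
22.0667 [ 542.7  -118.29  137.25] [ 0.47 -0.86  2.69] [-0.081 -0.163 -0.088] [-90.    -0.    52.55] -71.7
```

Emit:
arm_command(
  fingers=[0, 0, 0, 0, 0, 0, 0, 0, 0, 0],
  xyz=[
    [0, 0, 0],
    [0, 0, 0],
    [0, 0, 0],
    [0, 0, 0],
    [0, 0, 0],
    [0, 0, 0],
    [0, 0, 0],
    [0, 0, 0],
    [0, 0, 0],
    [0, 0, 0],
  ],
  rotation=[
    [0, 0, 0.05],
    [0, 0, 0.05],
    [0, 0, 0.05],
    [0, 0, 0.05],
    [0, 0, 0.05],
    [0, 0, 0.05],
    [0, 0, 0.05],
    [0, 0, 0.05],
    [0, 0, 0.05],
    [0, 0, 0.05],
  ],
)

```text
time_s: 22.9
tool_pos: [542.7, -118.3, 137.3]
tcp_rot: [-90.0, -0.0, 55.0]
ft_force: [0.1, -0.3, 3.3]
opening: 17.8
```

```bash
python3 st.py
```

```text
22.9 [ 542.71 -118.3   137.27] [ 0.14 -0.33  3.27] [-0.101 -0.23  -0.085] [-9.000e+01 -1.000e-02  5.505e+01] -74.2
```

Emit:
arm_command(
  fingers=[0, 0, 0, 0, 0, 0, 0, 0, 0, 0],
  xyz=[
    [0, 0, 0],
    [0, 0, 0],
    [0, 0, 0],
    [0, 0, 0],
    [0, 0, 0],
    [0, 0, 0],
    [0, 0, 0],
    [0, 0, 0],
    [0, 0, 0],
    [0, 0, 0],
  ],
  rotation=[
    [0, 0, 0.05],
    [0, 0, 0.05],
    [0, 0, 0.05],
    [0, 0, 0.05],
    [0, 0, 0.05],
    [0, 0, 0.05],
    [0, 0, 0.05],
    [0, 0, 0.05],
    [0, 0, 0.05],
    [0, 0, 0.05],
  ],
)

```text
time_s: 23.73
tool_pos: [542.7, -118.3, 137.3]
tcp_rot: [-90.0, -0.0, 57.5]
ft_force: [1.0, -0.1, 3.9]
opening: 17.8
```

```bash
python3 st.py
```

```text
23.7333 [ 542.71 -118.3   137.28] [ 1.02 -0.14  3.89] [-0.085 -0.223 -0.122] [-9.000e+01 -1.000e-02  5.754e+01] -76.7
```

Emit:
arm_command(
  fingers=[0, 0, 0, 0, 0, 0, 0, 0, 0, 0],
  xyz=[
    [0, 0, 0],
    [0, 0, 0],
    [0, 0, 0],
    [0, 0, 0],
    [0, 0, 0],
    [0, 0, 0],
    [0, 0, 0],
    [0, 0, 0],
    [0, 0, 0],
    [0, 0, 0],
  ],
  rotation=[
    [0, 0, 0.05],
    [0, 0, 0.05],
    [0, 0, 0.05],
    [0, 0, 0.05],
    [0, 0, 0.05],
    [0, 0, 0.05],
    [0, 0, 0.05],
    [0, 0, 0.05],
    [0, 0, 0.05],
    [0, 0, 0.05],
  ],
)

```text
time_s: 24.57
tool_pos: [542.7, -118.3, 137.3]
tcp_rot: [-90.0, -0.0, 60.0]
ft_force: [2.0, 0.5, 3.3]
opening: 17.8
```

```bash
python3 st.py
```

```text
24.5667 [ 542.72 -118.31  137.27] [2.   0.52 3.32] [-0.028 -0.307 -0.093] [-9.000e+01 -1.000e-02  6.004e+01] -79.2
```

Emit:
arm_command(
  fingers=[0, 0, 0, 0, 0, 0, 0, 0, 0, 0],
  xyz=[
    [0.005, 0, 0],
    [0, 0, 0],
    [0, 0, 0],
    [0, 0, 0],
    [0, 0, 0],
    [0, 0, 0],
    [0, 0, 0],
    [0, 0, 0],
    [0, 0, 0],
    [0, 0, 0],
  ],
  rotation=[
    [0, 0, 0.05],
    [0, 0, 0.05],
    [0, 0, 0.05],
    [0, 0, 0.05],
    [0, 0, 0.05],
    [0, 0, 0.05],
    [0, 0, 0.05],
    [0, 0, 0.05],
    [0, 0, 0.05],
    [0, 0, 0.05],
  ],
)

```text
time_s: 25.4
tool_pos: [542.9, -118.3, 137.3]
tcp_rot: [-90.0, -0.0, 62.5]
ft_force: [0.3, 0.2, 4.5]
opening: 17.3
```

```bash
python3 st.py
```

```text
25.4 [ 542.87 -118.28  137.26] [0.29 0.18 4.53] [ 0.019 -0.103 -0.145] [-89.99  -0.    62.55] -81.7
```

Emit:
arm_command(
  fingers=[0, 0, 0, 0, 0, 0, 0, 0, 0, 0],
  xyz=[
    [0, 0, 0],
    [0, 0, 0],
    [0, 0, 0],
    [0, 0, 0],
    [0, 0, 0],
    [0, 0, 0],
    [0, 0, 0],
    [0, 0, 0],
    [0, 0, 0],
    [0, 0, 0],
  ],
  rotation=[
    [0, 0, 0.05],
    [0, 0, 0.05],
    [0, 0, 0.05],
    [0, 0, 0.05],
    [0, 0, 0.05],
    [0, 0, 0.05],
    [0, 0, 0.05],
    [0, 0, 0.05],
    [0, 0, 0.05],
    [0, 0, 0.05],
  ],
)

```text
time_s: 26.23
tool_pos: [542.9, -118.3, 137.3]
tcp_rot: [-90.0, -0.0, 65.0]
ft_force: [1.1, -0.1, 5.0]
opening: 17.5
```

```bash
python3 st.py
```

```text
26.2333 [ 542.9  -118.28  137.25] [ 1.13 -0.14  4.99] [ 0.023 -0.135 -0.137] [-9.000e+01 -1.000e-02  6.505e+01] -84.2
```

Emit:
arm_command(
  fingers=[0, 0, 0, 0, 0, 0, 0, 0, 0, 0],
  xyz=[
    [0, 0, 0.005],
    [0, 0, 0],
    [0, 0, 0],
    [0, 0, 0],
    [0, 0, 0],
    [0, 0, 0],
    [0, 0, 0],
    [0, 0, 0],
    [0, 0, 0],
    [0, 0, 0],
  ],
  rotation=[
    [0, 0, 0.05],
    [0, 0, 0.05],
    [0, 0, 0.05],
    [0, 0, 0.05],
    [0, 0, 0.05],
    [0, 0, 0.05],
    [0, 0, 0.05],
    [0, 0, 0.05],
    [0, 0, 0.05],
    [0, 0, 0.05],
  ],
)

```text
time_s: 27.07
tool_pos: [542.8, -118.3, 137.3]
tcp_rot: [-90.0, -0.0, 67.5]
ft_force: [1.2, 0.0, -1.2]
opening: 17.7
```

```bash
python3 st.py
```

```text
27.0667 [ 542.84 -118.29  137.33] [ 1.25  0.04 -1.22] [-0.106 -0.288 -0.284] [-8.999e+01 -1.000e-02  6.754e+01] -86.7
```

Emit:
arm_command(
  fingers=[0, 0, 0, 0, 0, 0, 0, 0, 0, 0],
  xyz=[
    [0, 0, 0],
    [0, 0, 0],
    [0, 0, 0],
    [0, 0, 0],
    [0, 0, 0],
    [0, 0, 0],
    [0, 0, 0],
    [0, 0, 0],
    [0, 0, 0],
    [0, 0, 0],
  ],
  rotation=[
    [0, 0, 0.04],
    [0, 0, 0.04],
    [0, 0, 0.04],
    [0, 0, 0.04],
    [0, 0, 0],
    [0, 0, 0],
    [0, 0, 0],
    [0, 0, 0],
    [0, 0, 0],
    [0, 0, 0],
  ],
)

```text
time_s: 27.9
tool_pos: [542.8, -118.3, 137.4]
tcp_rot: [-90.0, -0.0, 68.3]
ft_force: [0.2, 0.5, -4.2]
opening: 18.0
```

```bash
python3 st.py
```

```text
27.9 [ 542.83 -118.27  137.35] [ 0.21  0.48 -4.21] [-0.039 -0.287 -0.31 ] [-89.98  -0.    68.32] -87.4
```

Emit:
arm_command(
  fingers=[0, 0, 0, 0, 0, 0, 0, 0, 0, 0],
  xyz=[
    [0, 0, 0],
    [0, 0, 0],
    [0, 0, 0],
    [0, 0, 0],
    [0, 0, 0],
    [0, 0, 0],
    [0, 0, 0],
    [0, 0, 0],
    [0, 0, 0],
    [0, 0, 0],
  ],
  rotation=[
    [0, 0, 0.05],
    [0, 0, 0.05],
    [0, 0, 0.05],
    [0, 0, 0.05],
    [0, 0, 0],
    [0, 0, 0],
    [0, 0, 0],
    [0, 0, 0],
    [0, 0, 0],
    [0, 0, 0],
  ],
)

```text
time_s: 28.73
tool_pos: [542.8, -118.3, 137.4]
tcp_rot: [-90.0, -0.0, 69.3]
ft_force: [1.0, -0.7, -6.4]
opening: 18.0
```

```bash
python3 st.py
```

```text
28.7333 [ 542.84 -118.26  137.4 ] [ 1.01 -0.66 -6.41] [-0.054 -0.28  -0.38 ] [-89.99  -0.    69.32] -88.4
```

Emit:
arm_command(
  fingers=[0, 0, 0, 0, 0, 0, 0, 0, 0, 0],
  xyz=[
    [0, 0, -0.005],
    [0, 0, 0],
    [0, 0, 0],
    [0, 0, 0],
    [0, 0, 0],
    [0, 0, 0],
    [0, 0, 0],
    [0, 0, 0],
    [0, 0, 0],
    [0, 0, 0],
  ],
  rotation=[
    [0, 0, -0.1],
    [0, 0, -0.1],
    [0, 0, -0.1],
    [0, 0, -0.1],
    [0, 0, 0],
    [0, 0, 0],
    [0, 0, 0],
    [0, 0, 0],
    [0, 0, 0],
    [0, 0, 0],
  ],
)

```text
time_s: 29.57
tool_pos: [542.9, -118.3, 137.3]
tcp_rot: [-90.0, -0.0, 67.3]
ft_force: [0.3, 0.4, -2.2]
opening: 17.3
```

```bash
python3 st.py
```

```text
29.5667 [ 542.95 -118.32  137.35] [ 0.27  0.44 -2.21] [ 0.03  -0.046  0.025] [-9.001e+01 -1.000e-02  6.732e+01] -86.4
```

Emit:
arm_command(
  fingers=[0.6, 0.6, 0.6, 0.6, 0.6, 0.6, 0.6, 0.6, 0.6, 0.6],
  xyz=[
    [0, 0, 0],
    [0, 0, 0],
    [0, 0, 0],
    [0, 0, 0],
    [0, 0, 0],
    [0, 0, 0],
    [0, 0, 0],
    [0, 0, 0.1],
    [0, 0, 0.3],
    [0, 0, 0.5],
  ],
  rotation=[
    [0, 0, 0],
    [0, 0, 0],
    [0, 0, 0],
    [0, 0, 0],
    [0, 0, 0],
    [0, 0, 0],
    [0, 0, 0],
    [0, 0, 0],
    [0, 0, 0],
    [0, 0, 0],
  ],
)

```text
time_s: 30.4
tool_pos: [542.2, -118.1, 172.5]
tcp_rot: [-89.8, 0.0, 67.3]
ft_force: [0.0, 0.5, 0.4]
opening: 56.8
```

Emit:
arm_command(
  fingers=[0.6, 0.6, 0.6, 0.6, 0.6, 0.6, 0.6, 0.6, 0.6, 0.6],
  xyz=[
    [0, 0, 0.7],
    [0, 0, 0.7],
    [0, 0, 0.7],
    [0, 0, 0.5],
    [0, 0.5, 0.2],
    [0, 0.8, 0],
    [0, 0.9, 0],
    [0, 0.8, 0],
    [0, 0.5, 0],
    [0, 0, 0],
  ],
  rotation=[
    [0, 0, 0],
    [0, 0, 0],
    [0, 0, 0],
    [0, 0, 0],
    [0, 0, 0],
    [0, 0, 0],
    [0, 0, 0],
    [0, 0, 0],
    [0, 0, 0],
    [0, 0, 0],
  ],
)

```text
time_s: 31.23
tool_pos: [542.5, 24.8, 285.7]
tcp_rot: [-90.0, -0.0, 67.5]
ft_force: [0.9, 0.3, 0.2]
opening: 56.9
```

```bash
python3 st.py; python3 - <<'E'
from h import *
from plant import r
s=r.camera("scene");t=r.camera("top");pickle.dump((s,t),open("c9.pkl","wb"))
up=lambda c,x,y,w,h,k:cv2.resize(c["img"][y:y+h,x:x+w,::-1],None,fx=k,fy=k,interpolation=cv2.INTER_CUBIC)
cv2.imwrite("pics/c9.png",np.hstack([up(s,255,180,80,100,5),up(t,320,140,80,100,5)]))
cv2.imwrite("pics/c9s.png",s["img"][:,:,::-1])
E
```

```text
31.2333 [542.55  24.84 285.71] [0.87 0.28 0.21] [-0.039  0.029 -0.022] [-9.000e+01 -4.000e-02  6.749e+01] -71.9
```

View pics/c9.png

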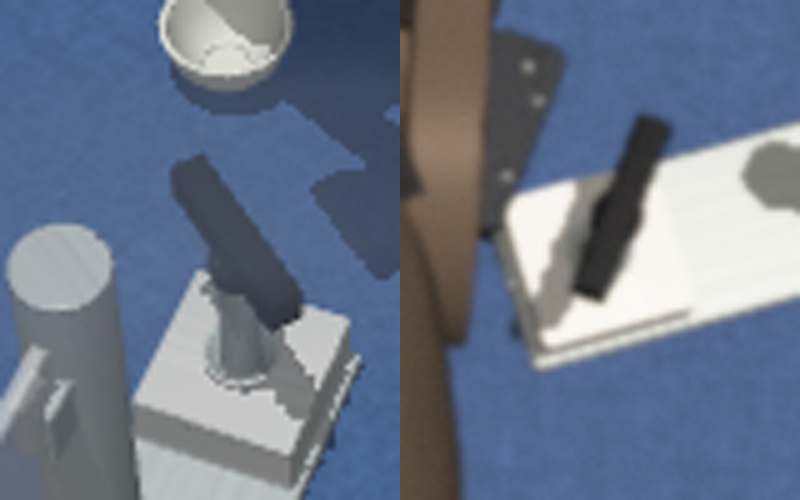

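View pics/c9s.png

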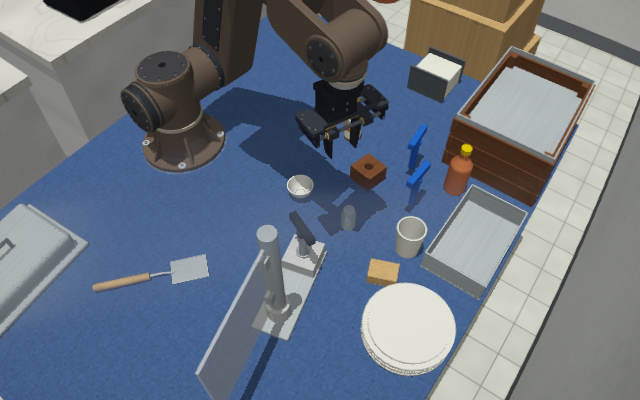

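```bash
python3 - <<'E'
from h import *
s,t=pickle.load(open("c9.pkl","rb"))
g=lambda c,x0,y0,P:plane(c,[(x0+(X+.5)/5-.5,y0+(Y+.5)/5-.5) for X,Y in P],156)[:,:2]
for Q in(g(t,320,140,[(655-400,122),(592-400,292)]),g(s,255,180,[(188,163),(290,300)])):
    d=Q[1]-Q[0];print(Q.round(1),np.degrees(np.arctan2(d[1],d[0])),np.linalg.norm(d))
from plant import r
a=r.camera("top");print(np.abs(a["img"].astype(int)-t["img"])[140:230,340:400].max())
E
```

```text
[[ 581.7 -133.8]
 [ 502.  -101.8]] 158.19060198759126 85.92548191013792
[[ 502.8 -103.2]
 [ 583.7 -135.1]] -21.541982443283178 87.02353024772613
58
```

```bash
python3 -c "
from plant import r
print(r.job_done())"; python3 st.py
```

```text
the job is handed in; nothing more can be done
None
the job is handed in; nothing more can be done
```

I took the black T-key out of its block, put it in the foot's hole and turned it clockwise under a light push of 9 N at most. It dropped into the socket after about 34°, and I pressed it about 12 mm further until it was home. I then slackened the screw anticlockwise, backed off to zero torque, let go and handed the job in about 31 s into the run.

**Stop:** While turning, the torque mostly read 0.09–0.15 N m. After about 52° it rose steadily to 0.38 N m, below the 0.7 N m limit. I took this as the stop, since no direct reading of the screw was available.

**Final pictures:**
- The key stands upright in the screw. Both views put the crossbar at (542.5, -118.5), with its top taken at the seated height of 156 mm, and turned about -22°.
- The robot is clear of it, and the bystanders look undisturbed to the eye.
- One check I did not explain: two successive top pictures differed by up to 58 grey levels around the foot. That could be noise or the arm's shadow still settling.

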